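Clamp a circuit board with the gated lever and set its push rivet

TASK

Clamp the circuit board: without forcing it, work the ball lever through the zigzag gate hidden under its dome - away from you in the right lane, across to the left lane, on away from you, back across to the right lane - and then fully home at the far end of the right lane. With the board clamped, press the raised centre pin of the black plastic rivet on the board flush with the rivet's head. Leave the flux bottle, the part tray and the iron stand where they are.

Things in the scene. Friction and masses are not known exactly. Their poses are not given: they have to be found in the camera images.
- fixture: Bench clamping fixture, fixed. Frame: x away from its robot side ('fore'), y left, z up; origin on the table under the lever's pivot. A grey console 205 x 180 x 97 mm (x, y, z) centred on the origin carries the lever in a black dust dome (top 110 mm above the table). The board nest lies left of it.
- board (a point): Centre of the green board's top face, 46 mm above the table, at (0, 190) mm in the fixture's frame; board 140 x 140 mm on a black carrier. Over its far edge an aluminium clamp bar (x = 60 to 93 mm, y = 115 to 265 mm; posts to 95 mm high) is lowered by the lever; not to be handled.
- lever: Black ball knob, 36 mm in diameter, origin at the ball's centre, on an 8 mm stem, 145 mm from its pivot; ball centre 142 to 150 mm above the table. It stays where it is left and takes about 2 to 4 N at the ball to tilt. Over 40 N on it strains the gate and fails the job. Ball travel: fore -48 to +48 mm, side -17 to +17 mm.
- lever_pivot (a point): Pivot of the lever, 5 mm above the table on the fixture's origin axis, axes as the fixture's. The hidden gate has a right and a left lane along x, joined by crossing 1 (right to left) and, 39 to 41 mm further fore at the ball, crossing 2 (left to right). Left lane: open only from crossing 1 to past crossing 2. Right lane: shut between the crossings.
- lever_fore (a joint): Tilt of the lever fore, rad; -0.335 near end (start), +0.335 far end (home); ball fore offset = 0.145 sin(angle) m. Crossing 1 is centred near -0.14, crossing 2 near +0.14; the unseen gate plate's setting shifts both together by up to 0.06 either way, so feel for them. Each passes the lever within about +-0.02 (+-3 mm at the ball).
- lever_side (a joint): Tilt of the lever to the left, rad; ball side offset = 0.145 sin(angle) m. Right lane -0.116 to -0.09, left lane +0.09 to +0.116. Starts in the right lane near its near end. Just past each crossing the lane being followed runs on about 0.09 rad (13 mm at the ball), into a blind pocket: its stop is not the crossing, and sideways pushes are blocked there.
- rivet_head (a point): Centre of the top face of the black plastic rivet's head on the board, 49 mm above the table; head 20 mm in diameter, 3 mm thick, fixed at (-45, 215) mm in the fixture's frame. Its centre pin, 9 mm in diameter, stands up 7 to 8 mm above this face at the start.
- rivet_pin (a joint): How far the rivet's centre pin is pressed in, m; 0 = standing 8 mm proud, 0.008 = flush with the head (stop). Needs about 8 N plus a little with speed, and stays where it is left.
- flux_bottle: Bystander: small white bottle, 44 mm in diameter, 100 mm tall, origin under its centre; stands loose behind the nest.
- part_tray: Bystander: grey divided part tray 100 x 75 x 30 mm, origin under its centre; lies loose right of the console.
- iron_stand: Bystander: iron stand with black base 100 x 70 mm and two aluminium cheeks, 68 mm tall, origin under its centre; stands loose left of the nest.

How it is judged (in metres and radians):
On the way, in this order (a step that is already met when the one before it is completed fails the run):
1. the lever has gone through the first crossing into the left lane (value of joint lever_side above 0.08 rad), for 0.1 s.
2. the lever is back in the right lane, fully home at its far end, the rivet's pin still up (value of joint lever_fore above 0.315 rad and value of joint lever_side below -0.08 rad and value of joint rivet_pin below 0.004 m), for 0.1 s.
3. the rivet's pin is pressed flush (value of joint rivet_pin above 0.0065 m), for 0.1 s.
At the end, for the whole second after the job is handed in: The lever stands in the right lane (lever_side below -0.08 rad) within 0.02 rad (3 mm at the ball) of its far end (lever_fore above 0.315 rad), and the rivet's pin is within 1.5 mm of flush (value of joint lever_fore above 0.315 rad and value of joint lever_side below -0.08 rad and value of joint rivet_pin above 0.0065 m); the robot touches nothing.
It fails at once if the lever is forced (over 40 N from the robot) (contact force between lever and the fingers above 40 N or contact force between lever and the arm above 40 N).
It fails at once if the flux bottle, part tray or iron stand is moved by more than 25 mm or tipped (distance of any of flux_bottle, part_tray, iron_stand from where it was at the start of the episode above 0.025 m or angle between any of flux_bottle, part_tray, iron_stand's own z axis and vertical above 0.5 rad).
It also fails if it takes over 64 s, if anything falls off the work surface, if the arm or the gripper's body presses on something with over 40 N, if the wrist force passes 120 N, or if a joint passes its speed limit or range.

ROBOT

A 6-joint arm with a two-finger parallel gripper is mounted at the origin on the work surface. World frame = base frame: x ahead of the robot, y to its left, z up, the work surface at z = 0. Lengths are in m, angles in degrees, forces in N, time in s.
With the tool pointing down it reaches from about 0.325 to 0.9 m from the base axis. Payload 6.1 kg.
Tool frame: the origin (TCP) lies on the centre line of the jaws, within the pads' length; the fingertips stand 19 mm ahead of it and the grasp point (between the pads) is the TCP (arm.finger_overhang is the distance from the TCP to the fingertips, in m); x points along the fingers, y is the direction in which the jaws open and shut, and the axes are right-handed (so a half turn about x gives the same grasp; the last joint's range is limited). The gripper opens to 87 mm and grips with 3 to 60 N. Pads are 19 mm wide; open, the fingers measure 117 mm over their backs; the gripper's body (75 mm by 190 mm) begins 51 mm behind the grasp point.
Start: joints at [-7.225, 12.628, 87.462, -0, 79.91, -7.225], TCP at [0.625, -0, 0.242] pointing down, gripper open.
Joint ranges: [-170.65, 170.65], [-52.31, 119.04], [5.05, 147.46], [-71.25, 251.25], [11.57, 151.72], [-153.62, 153.62]. Speed limits (degrees/s): [147.25, 147.25, 172.46, 180, 180, 180].

INTERFACE

Orientations are given as [roll, pitch, yaw] about the fixed x, y, z axes, in that order (R = Rz(yaw) Ry(pitch) Rx(roll)).
In Python, from cell import sensors, snapshot, get_calibration, arm gives the robot as it stands. The module is installed in compiled form; this text tells all that it offers.
- The arm moves only by the tool play_rows, never from a script. Its argument "steps" is a list of rows, each a list of 4 numbers: the shift along the tool's x, y, z in mm, then the turn about the tool's x in rad. In form: [[tx, ty, tz, turn], ...]. A call has 1 to 12 rows; each row is the pose to reach, as a shift and turn from the pose measured when the call began, along the tool's axes at that moment; what a row does not reach only later rows make up. A row lasts 1/8 s, in which the tool goes at most 62.5 mm and 10.7 degrees, less where a joint would pass 70% of its speed; a pose out of reach is approached as far as the arm can. A call with a gripper value outside its range is refused whole. "fingers" is the opening, from -1 (shut) to 1 (fully open), set as the call begins (left out, the last holds). The fingers move at their own pace and stop on an object; "newtons" is the grip in N (left out, the last holds). Time passes only in rows, so rows that repeat a pose let the fingers close. It gives the time, the measured TCP pose, the force and the opening at its end, in the units of the state.
- sensors.get_state(): the state, without advancing time (a new reading comes with each control period).
- snapshot(name): name is "scene" or "side" or "wrist"; returns the picture (480x640x3 uint8, blue, green, red); there is no depth.
- get_calibration(name): a dict with "fx", "fy", "cx", "cy" (pixels), "k1" (the pictures are not rectified: a ray, as slopes to the right and down, at radius r is drawn at 1 + k1 r^2 times it, then the intrinsics apply), "R" (3x3) and "t" (3): a world point X has camera coordinates R X + t. Camera axes: x right, y down, z forward; pixel columns grow to the right and rows downward; lengths in m; the calibration is good to about 2 mm. A picture is of the moment at which its call begins: read the wrist's pose just before it. get_calibration takes no time and is no camera call; for the wrist camera it gives the pose at the moment of the call.
- arm.job_done(): hands the job in, once; it reports no verdict.
The state is a dict: "time": time; "joint_positions": joint angles; "qd": joint speeds; "tau": joint torques, N m; "ee_pos": TCP position; "orientation": TCP orientation; "contact_force": force on the tool from outside, world axes, zero at the start; "moment": the same for the moment, N m; "gripper_width": finger opening in m.
Only numpy, scipy, OpenCV 4.12 (cv2) and the standard library are available. Lean on these libraries where they do the work, as an engineer would, in place of code of your own. Each camera call takes 0.05 s, during which the arm holds its last target.

## Working session

There is one attempt and no reset: what is moved stays moved. The work goes in short steps, Python scripts to look and compute and a tool call to move; the robot and the scene stay as the last step left them, time stands still between calls to the robot, and variables do not carry over. Pictures are saved under pics/ and viewed, and the job is handed in when it is done.

Besides the shell and the picture viewer there is one more tool, called after "Emit:" in YAML: its name, and indented under it one key for each argument. play_rows: Moves the arm, as the interface text tells. Its arguments: {"type":"object","properties":{"steps":{"type":"array"},"fingers":{"type":"number"},"newtons":{"type":"number"}},"required":["steps"]}

```bash
mkdir -p pics
python3 - <<'E'
from cell import sensors, snapshot, get_calibration, arm
import cv2
print(sensors.get_state())
for n in ("scene","side","wrist"):
    c=get_calibration(n); print(n,c)
    cv2.imwrite(f"pics/{n}0.png",snapshot(n))
E
```

```text
{'time': 0.0, 'joint_positions': array([-7.22648139e+00,  1.26759221e+01,  8.75252772e+01, -6.22128409e-04,
        7.99077074e+01, -7.22432370e+00]), 'qd': array([ 0.11230228,  0.12679767,  0.02042448, -0.01691297,  0.00274824,
       -0.02208283]), 'tau': array([-1.67445501e-05, -4.94609964e+01, -3.87383544e+01,  6.99962187e-02,
        5.70271199e-02, -1.42064664e-04]), 'ee_pos': array([6.24432497e-01, 4.84601714e-05, 2.40434344e-01]), 'orientation': array([-96.90219913,  89.89109166, 173.09575278]), 'contact_force': array([ 0.12836694, -0.29113884, -0.30114903]), 'moment': array([0.01776278, 0.00399075, 0.04168257]), 'gripper_width': 0.08704202831608938}
scene {'fx': 572.6998207383762, 'fy': 572.6998207383762, 'cx': 320.61605944470597, 'cy': 252.22286740323858, 'k1': -0.15439122347618994, 'R': array([[ 0.75154058,  0.65950833, -0.0153464 ],
       [ 0.43754573, -0.51574382, -0.73658812],
       [-0.49370081,  0.54686111, -0.67616746]]), 't': array([-0.50105067, -0.16896912,  1.44307135])}
side {'fx': 486.91534536741153, 'fy': 486.91534536741153, 'cx': 318.42272727131495, 'cy': 243.75654866290688, 'k1': -0.005596066313251332, 'R': array([[ 0.92256128, -0.38542021, -0.01821938],
       [-0.21357608, -0.47076121, -0.85601936],
       [ 0.32135019,  0.79362154, -0.51662261]]), 't': array([-0.54442641,  0.2339919 ,  0.70256699])}
wrist {'fx': 366.2025060336826, 'fy': 366.2025060336826, 'cx': 317.3381874335195, 'cy': 243.02089639274013, 'k1': -0.001625992386268636, 'R': array([[ 9.99997677e-01,  6.61243324e-04, -2.05136801e-03],
       [ 1.15009915e-03, -9.68654303e-01,  2.48409981e-01],
       [-1.82280701e-03, -2.48411763e-01, -9.68652814e-01]]), 't': array([-0.62465371, -0.02975627,  0.3891646 ])}
```

View pics/scene0.png

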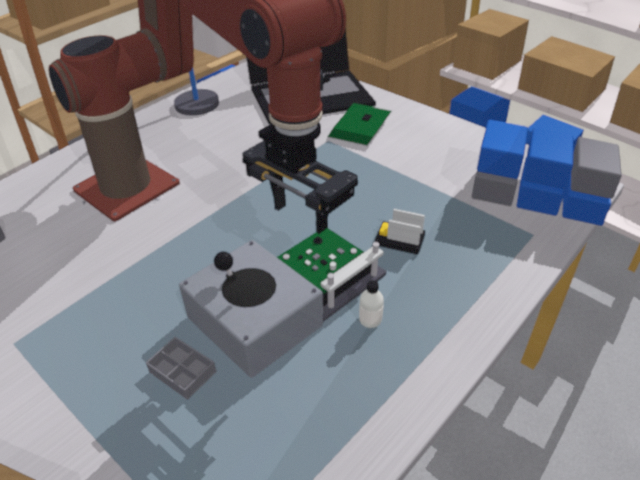

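View pics/side0.png

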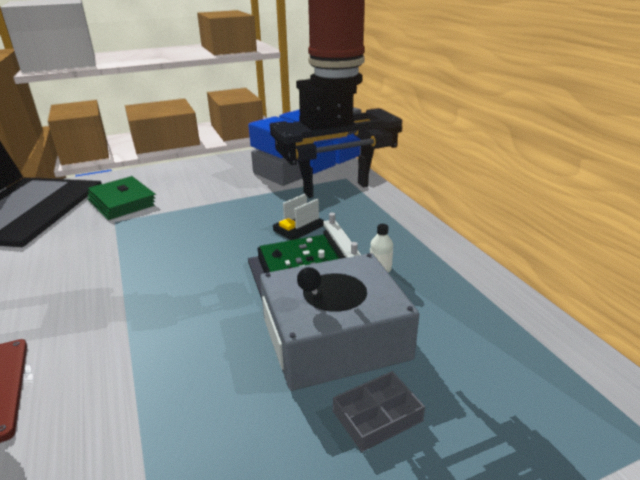

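View pics/wrist0.png

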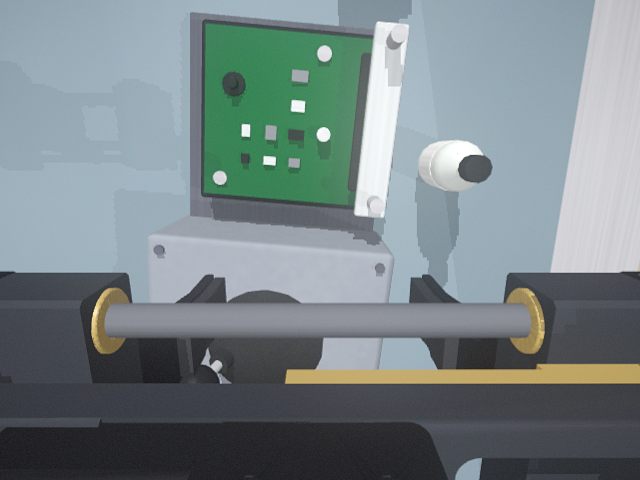

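```bash
cat > h.py <<'E'
import numpy as np, cv2
from cell import sensors, snapshot, get_calibration, arm
def ray(c,u,v):
    x,y=(u-c['cx'])/c['fx'],(v-c['cy'])/c['fy']
    rd=np.hypot(x,y); r=rd
    for _ in range(30): r=rd/(1+c['k1']*r*r)
    s=r/rd if rd>0 else 1
    d=c['R'].T@np.array([x*s,y*s,1.]); o=-c['R'].T@c['t']
    return o,d/np.linalg.norm(d)
def onz(c,u,v,z):
    o,d=ray(c,u,v); return o+d*(z-o[2])/d[2]
def tri(rs):
    A=sum(np.eye(3)-np.outer(d,d) for o,d in rs); b=sum((np.eye(3)-np.outer(d,d))@o for o,d in rs)
    p=np.linalg.solve(A,b); return p,[np.linalg.norm((np.eye(3)-np.outer(d,d))@(p-o)) for o,d in rs]
def proj(c,X):
    p=c['R']@np.asarray(X)+c['t']; x,y=p[0]/p[2],p[1]/p[2]; k=1+c['k1']*(x*x+y*y)
    return c['fx']*x*k+c['cx'],c['fy']*y*k+c['cy']
E
python3 - <<'E'
from h import *
C={n:get_calibration(n) for n in("scene","side","wrist")}
I={n:cv2.imread(f"pics/{n}0.png") for n in C}
# green board
hsv=cv2.cvtColor(I['wrist'],cv2.COLOR_BGR2HSV)
m=cv2.inRange(hsv,(45,100,30),(80,255,255))
m=cv2.morphologyEx(m,cv2.MORPH_CLOSE,np.ones((25,25)))
cs,_=cv2.findContours(m,0,2); c=max(cs,key=cv2.contourArea)
ap=cv2.approxPolyDP(cv2.convexHull(c),6,True)[:,0]
for p in ap: print('board',p,onz(C['wrist'],*map(float,p),.046).round(4))
# rivet in wrist
g=I['wrist'][60:110,210:260].max(2); mm=(g<50).astype(np.uint8)
n,l,s,ce=cv2.connectedComponentsWithStats(mm); 
for i in range(1,n):
    if s[i,4]>50: print('rivet',s[i],ce[i]+[210,60],onz(C['wrist'],*(ce[i]+[210,60]),.049).round(4))
for nm,(u,v) in dict(scene=(223,261),side=(309,279)).items():
    r=22; g=I[nm][v-r:v+r,u-r:u+r].max(2); cv2.imwrite(f'pics/ball_{nm}.png',cv2.resize(I[nm][v-40:v+60,u-40:u+100],None,fx=5,fy=5))
for (u,v) in [(160,250),(379,268)]: print('screw',onz(C['wrist'],u,v,.097).round(4))
p,e=tri([ray(C['scene'],223,261),ray(C['side'],309,279)]); print('ball',p,e)
E
```

```text
board [206  24] [0.5329 0.1682 0.046 ]
board [371  40] [0.6694 0.1563 0.046 ]
board [347 203] [0.6523 0.02   0.046 ]
board [204 192] [0.5207 0.03   0.046 ]
screw [ 0.4973 -0.0111  0.097 ]
screw [ 0.6756 -0.0263  0.097 ]
ball [ 0.53188169 -0.10943711  0.14100838] [np.float64(0.0005525899808053381), np.float64(0.0005525899808053604)]
```

View pics/ball_scene.png

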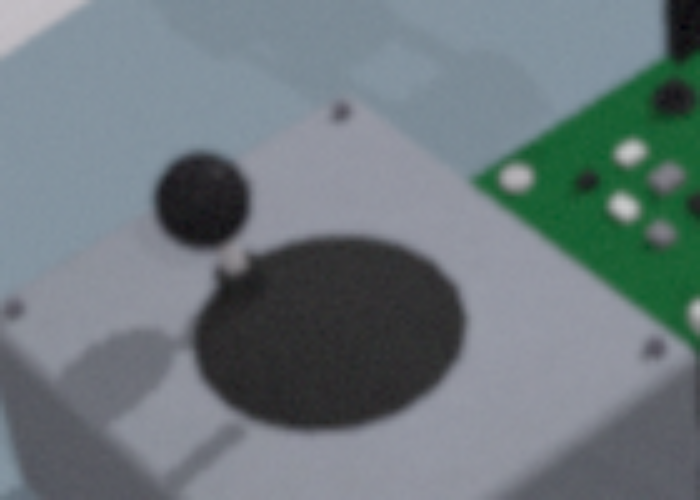

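View pics/ball_side.png

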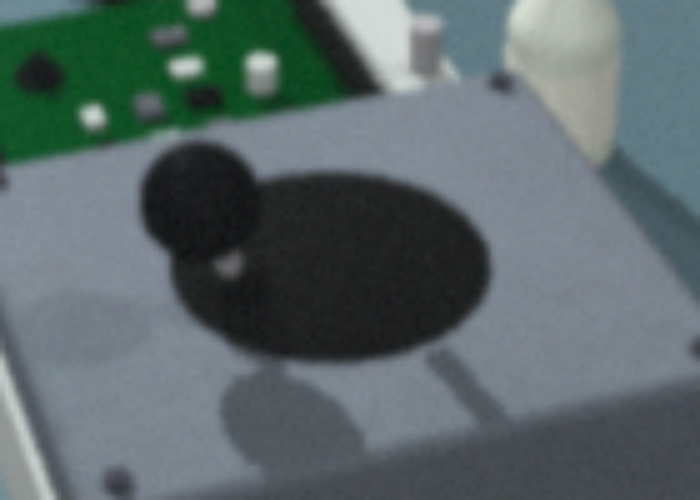

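```bash
cat >> h.py <<'E'
from scipy.spatial.transform import Rotation as Ro
PSI=np.radians(-5.0); FX=np.array([np.cos(PSI),np.sin(PSI),0]); FY=np.array([-np.sin(PSI),np.cos(PSI),0])
O=np.array([.5795,-.0963,0])
def f2w(x,y,z): return O+FX*x+FY*y+np.array([0,0,z])
def w2f(p): d=np.asarray(p)-O; return np.array([d@FX,d@FY,p[2]])
def st():
    s=sensors.get_state(); R=Ro.from_euler('xyz',s['orientation'],degrees=True).as_matrix()
    F=s['contact_force']
    print('t',round(s['time'],2),'tcp',s['ee_pos'].round(4),'fix mm',(1e3*w2f(s['ee_pos'])).round(1),'F fix',round(F@FX,1),round(F@FY,1),round(F[2],1),'w',round(s['gripper_width'],4))
    return s,R
def shift(R,p,target): return (1e3*R.T@(np.asarray(target)-p)).round(1)
E
python3 - <<'E'
from h import *
s,R=st(); print(R.round(3))
C={n:get_calibration(n) for n in("scene","side","wrist")}
p,e=tri([ray(C['scene'],223.6,260.6),ray(C['side'],309,279)]); print('ball',p,w2f(p),e)
for n in C: print(n,'rivet',proj(C[n],f2w(-.045,.215,.049)),'pin',proj(C[n],f2w(-.045,.215,.057)), 'screw/ori',proj(C[n],f2w(0,0,.11)),'brd',[np.round(proj(C[n],f2w(x,y,.046))) for x,y in((-.07,.12),(-.07,.26))])
I=cv2.imread('pics/wrist0.png')[60:110,205:265]; cv2.imwrite('pics/rv.png',cv2.resize(I,None,fx=8,fy=8))
print('yaw need: fixture FX in tool',R.T@FX)
E
```

```text
t 0.15 tcp [6.246e-01 1.000e-04 2.407e-01] fix mm [ 36.5  99.9 240.7] F fix 0.1 -0.1 -0.3 w 0.0872
[[-0.002  1.     0.   ]
 [ 0.     0.    -1.   ]
 [-1.    -0.002 -0.   ]]
ball [ 0.53205412 -0.10830512  0.14068268] [-0.04621902 -0.01609462  0.14068268] [np.float64(0.001000118692612419), np.float64(0.0010001186926124404)]
scene rivet (np.float64(317.9690837668273), np.float64(239.97361218922384)) pin (np.float64(317.89854226466326), np.float64(237.1018962635761)) screw/ori (np.float64(248.13265034545157), np.float64(281.7359700978289)) brd [array([276., 257.]), array([325., 226.])]
side rivet (np.float64(276.621758441779), np.float64(252.2033227082685)) pin (np.float64(276.3645324213951), np.float64(248.72154573427778)) screw/ori (np.float64(334.73320841826137), np.float64(283.32283289131766)) brd [array([275., 283.]), array([259., 244.])]
wrist rivet (np.float64(233.18841435964043), np.float64(83.91438901627669)) pin (np.float64(231.01831133026664), np.float64(82.24705069342161)) screw/ori (np.float64(262.7626711662657), np.float64(352.61114232867095)) brd [array([203., 193.]), array([205.,  23.])]
yaw need: fixture FX in tool [-0.00151702  0.9961901   0.08719504]
```

View pics/rv.png

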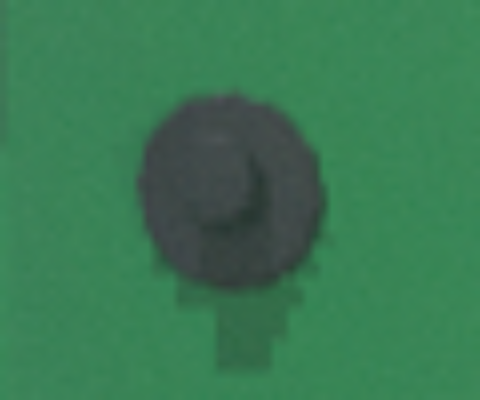

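Emit:
play_rows:
  steps:
    - [8,-23,27,0.03]
    - [15,-47,54,0.06]
    - [23,-70,81,0.087]
    - [30,-93.3,107.7,0.087]
    - [30,-93.3,107.7,0.087]
    - [30,-93.3,107.7,0.087]
  fingers: 1
  newtons: 8

```text
time: 0.9
ee_pos: [0.5316, -0.1074, 0.211]
orientation: [-113.3, 89.9, 151.6]
contact_force: [-0.5, -0.2, 0.2]
gripper_width: 0.087
```

Run:
```python
from h import *
s,R=st(); print(R.round(3), shift(R,s['ee_pos'],f2w(-.047,-.0155,.143)))
cv2.imwrite('pics/w1.png',snapshot('wrist'));cv2.imwrite('pics/sd1.png',snapshot('side'))
```

```text
t 0.9 tcp [ 0.5316 -0.1074  0.211 ] fix mm [-46.7 -15.3 211. ] F fix -0.5 -0.2 0.2 w 0.087
[[-0.001  0.996 -0.087]
 [ 0.    -0.087 -0.996]
 [-1.    -0.001 -0.   ]] [68.  -0.2  0.3]
```

View pics/sd1.png

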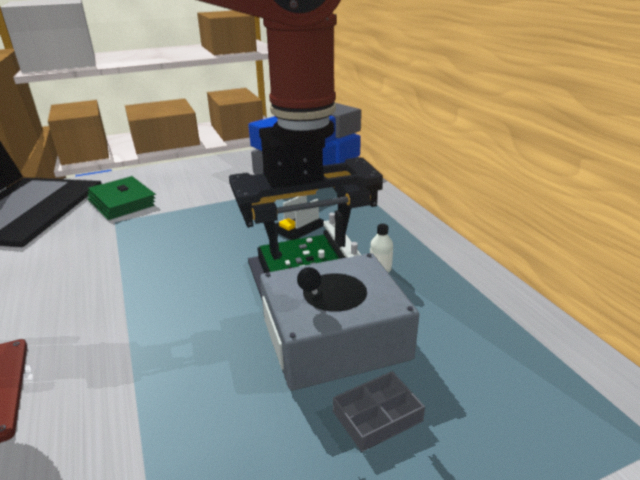

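View pics/w1.png

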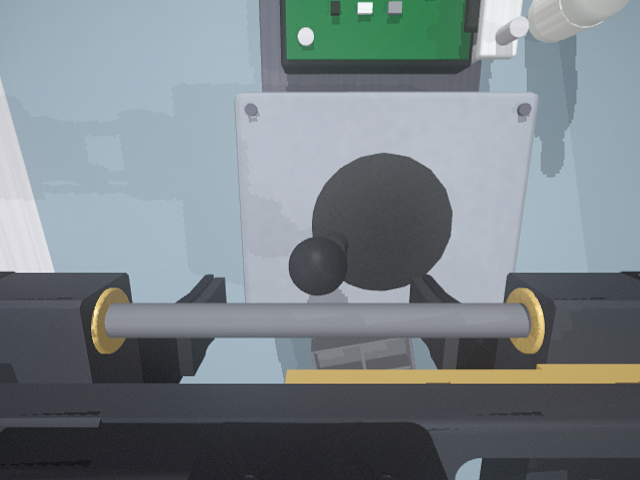

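Run:
```python
from h import *
c=get_calibration('wrist'); print(w2f(onz(c,318,266,.142)))
```

```text
[-0.04547832 -0.01524851  0.142     ]
```

Emit:
play_rows:
  steps:
    - [17,0,0,0]
    - [34,0,0,0]
    - [51,0,0,0]
    - [66,0,0,0]
    - [66,0,0,0]

```text
time: 1.62
ee_pos: [0.5307, -0.1066, 0.143]
orientation: [-104.9, 89.7, 160.2]
contact_force: [-0.2, -0.3, -0.2]
gripper_width: 0.0871
```

Emit:
play_rows:
  steps:
    - [0,0,0,0]
    - [0,0,0,0]
    - [0,0,0,0]
    - [0,0,0,0]
    - [0,0,0,0]
    - [0,0,0,0]
  fingers: -1
  newtons: 8

```text
time: 2.38
ee_pos: [0.5307, -0.1066, 0.1431]
orientation: [-105.5, 89.8, 159.6]
contact_force: [0.6, -0.6, -1.5]
gripper_width: 0.0358
```

Run:
```python
from h import *
s,R=st()
```

```text
t 2.38 tcp [ 0.5307 -0.1066  0.1431] fix mm [-47.7 -14.5 143.1] F fix 0.6 -0.6 -1.5 w 0.0358
```

Emit:
play_rows:
  steps:
    - [-1,4,0,0]
    - [-2,8,0,0]
    - [-3,12,0,0]
    - [-3.5,16,0,0]
    - [-4,20,0,0]
    - [-4,20,0,0]

```text
time: 3.12
ee_pos: [0.551, -0.1084, 0.1471]
orientation: [-105.4, 89.8, 159.6]
contact_force: [-3.8, -0.7, 3.5]
gripper_width: 0.0353
```

Run:
```python
from h import *
s,R=st()
```

```text
t 3.12 tcp [ 0.551  -0.1084  0.1471] fix mm [-27.3 -14.5 147.1] F fix -3.7 -1.1 3.5 w 0.0353
```

Emit:
play_rows:
  steps:
    - [0,0,-2,0]
    - [0,0,-4,0]
    - [0,0,-5,0]
    - [0,0,-5,0]

```text
time: 3.62
ee_pos: [0.5516, -0.1035, 0.1475]
orientation: [-100.5, 89.8, 164.5]
contact_force: [-4.5, -1.8, 5.7]
gripper_width: 0.0353
```

Run:
```python
from h import *
s,R=st()
```

```text
t 3.62 tcp [ 0.5516 -0.1035  0.1475] fix mm [-27.2  -9.6 147.5] F fix -4.3 -2.2 5.7 w 0.0353
```

Run:
```python
from h import *
s,R=st()
a=snapshot('side');b=snapshot('scene')
print(proj(get_calibration('side'),s['ee_pos']),proj(get_calibration('scene'),s['ee_pos']))
cv2.imwrite('pics/c2.png',np.hstack([cv2.resize(a[230:330,270:370],None,fx=4,fy=4),cv2.resize(b[220:320,190:290],None,fx=4,fy=4)]))
```

```text
t 3.62 tcp [ 0.5516 -0.1035  0.1475] fix mm [-27.2  -9.6 147.5] F fix -4.3 -2.2 5.7 w 0.0353
(np.float64(319.53075128246417), np.float64(269.8461764453471)) (np.float64(232.3046549730861), np.float64(261.85002280891854))
```

View pics/c2.png

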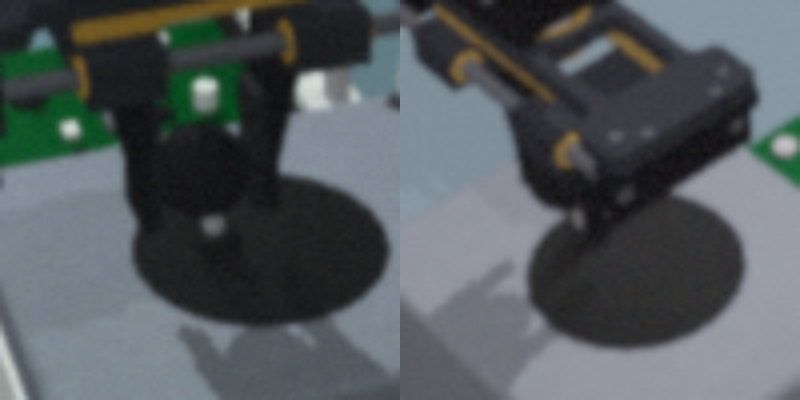

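Run:
```python
from h import *
c=get_calibration('side')
for y,z in((-.0096,.1475),(-.013,.147),(-.0145,.1467),(-.0096,.145)): print(proj(c,f2w(-.0272,y,z)))
print(proj(c,f2w(-.0477,-.0145,.1425)))
```

```text
(np.float64(319.5218594835072), np.float64(269.8391367569098))
(np.float64(320.2308441704542), np.float64(271.3432819970525))
(np.float64(320.54607605859843), np.float64(272.0547265218172))
(np.float64(319.55057800435634), np.float64(271.23416602776064))
(np.float64(307.306242840665), np.float64(277.0185825514227))
```

Emit:
play_rows:
  steps:
    - [0,0,-2,0]
    - [0,0,-4,0]
    - [0,0,-6,0]
    - [0,0,-6,0]

```text
time: 4.22
ee_pos: [0.5524, -0.0973, 0.1478]
orientation: [-104.6, 89.9, 160.5]
contact_force: [-3.6, -2.4, 5.1]
gripper_width: 0.0351
```

Run:
```python
from h import *
s,R=st()
a=snapshot('side')
print(proj(get_calibration('side'),s['ee_pos']))
cv2.imwrite('pics/c3.png',cv2.resize(a[230:330,270:370],None,fx=5,fy=5))
```

```text
t 4.22 tcp [ 0.5524 -0.0973  0.1478] fix mm [-26.9  -3.3 147.8] F fix -3.4 -2.7 5.1 w 0.0351
(np.float64(318.4163614576111), np.float64(267.41199992140355))
```

View pics/c3.png

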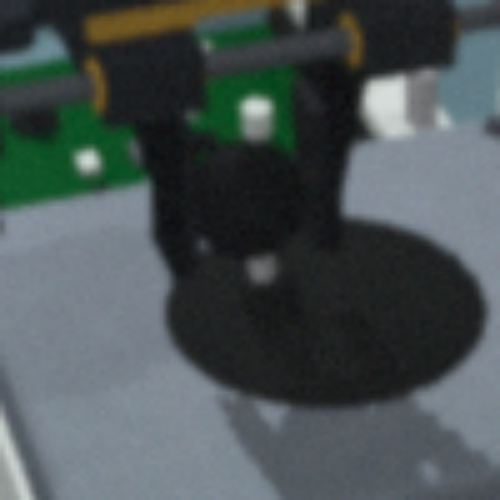

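Emit:
play_rows:
  steps:
    - [0,0,-3,0]
    - [0,0,-6,0]
    - [0,0,-9,0]
    - [0,0,-12,0]
    - [0,0,-15,0]
    - [0,0,-17,0]
    - [0,0,-17,0]

```text
time: 5.15
ee_pos: [0.5537, -0.08, 0.1473]
orientation: [-108.1, 89.8, 157.0]
contact_force: [-1.3, -0.2, -1.7]
gripper_width: 0.0353
```

Run:
```python
from h import *
s,R=st()
a=snapshot('side')
print(proj(get_calibration('side'),s['ee_pos']))
cv2.imwrite('pics/c4.png',cv2.resize(a[230:330,270:370],None,fx=5,fy=5))
```

```text
t 5.15 tcp [ 0.5537 -0.08    0.1473] fix mm [-27.1  13.9 147.3] F fix -1.3 -0.4 -1.7 w 0.0353
(np.float64(314.8356286950814), np.float64(261.7040419696915))
```

View pics/c4.png

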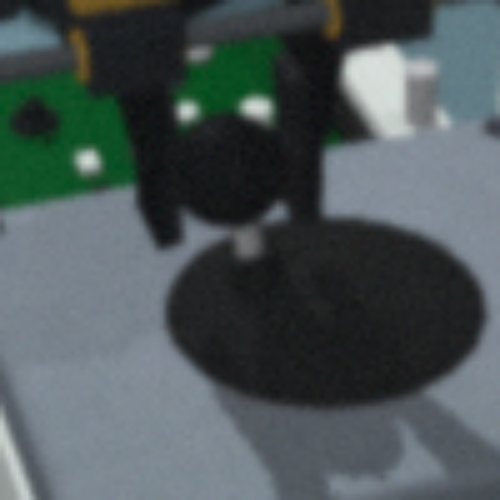

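Emit:
play_rows:
  steps:
    - [0,0,-1.5,0]
    - [0,4,-1.5,0]
    - [-1,8,-1.5,0]
    - [-1.5,13,-1.5,0]
    - [-2,18,-1.5,0]
    - [-2,23,-1.5,0]
    - [-2,28,-1.5,0]
    - [-2,33,-1.5,0]
    - [-1,37,-1.5,0]
    - [-1,40,-1.5,0]
    - [-1,40,-1.5,0]

```text
time: 6.58
ee_pos: [0.5939, -0.0821, 0.1481]
orientation: [-108.3, 89.8, 156.7]
contact_force: [-2.2, 0.0, 1.2]
gripper_width: 0.0351
```

Run:
```python
from h import *
s,R=st()
```

```text
t 6.58 tcp [ 0.5939 -0.0821  0.1481] fix mm [ 13.1  15.4 148.1] F fix -2.2 -0.2 1.2 w 0.0351
```

Moved freely to fore +13.1. Probe right.

Emit:
play_rows:
  steps:
    - [0,0,2,0]
    - [0,0,4,0]
    - [0,0,6,0]
    - [0,0,7,0]
    - [0,0,7,0]

```text
time: 7.2
ee_pos: [0.5935, -0.0892, 0.1484]
orientation: [-112.2, 89.9, 152.9]
contact_force: [-1.9, 2.5, 4.9]
gripper_width: 0.0352
```

Run:
```python
from h import *
s,R=st()
a=snapshot('side')
print(proj(get_calibration('side'),s['ee_pos']))
cv2.imwrite('pics/c5.png',cv2.resize(a[220:320,290:390],None,fx=5,fy=5))
```

```text
t 7.2 tcp [ 0.5935 -0.0892  0.1484] fix mm [ 13.4   8.3 148.4] F fix -2.1 2.3 4.9 w 0.0352
(np.float64(341.15775796231407), np.float64(258.2628062832511))
```

View pics/c5.png

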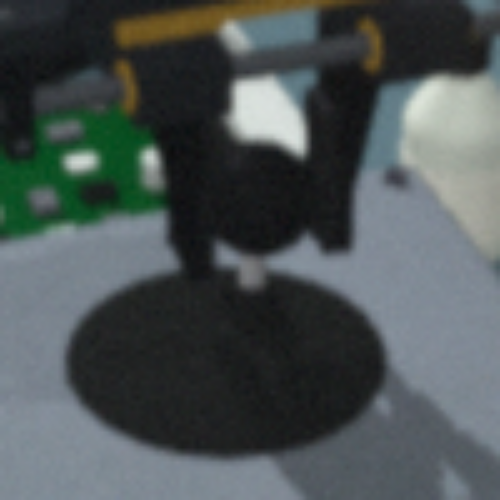

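Emit:
play_rows:
  steps:
    - [0,0,2,0]
    - [0,0,4,0]
    - [0,0,4,0]

```text
time: 7.62
ee_pos: [0.5933, -0.0934, 0.1484]
orientation: [-111.8, 89.9, 153.3]
contact_force: [-2.4, 1.5, 4.9]
gripper_width: 0.035
```

Run:
```python
from h import *
s,R=st()
a=snapshot('side')
print(proj(get_calibration('side'),s['ee_pos']))
cv2.imwrite('pics/c6.png',cv2.resize(a[220:320,290:390],None,fx=5,fy=5))
```

```text
t 7.62 tcp [ 0.5933 -0.0934  0.1484] fix mm [ 13.5   4.  148.4] F fix -2.6 1.3 4.9 w 0.035
(np.float64(342.1735543553788), np.float64(259.645559049563))
```

View pics/c6.png

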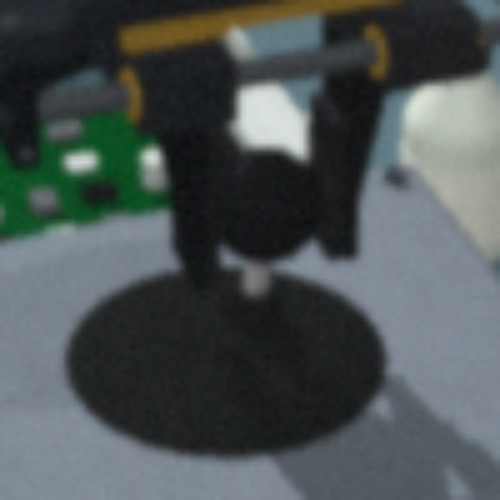

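Emit:
play_rows:
  steps:
    - [0,0,3,0]
    - [0,0,6,0]
    - [0,0,9,0]
    - [0,0,12,0]
    - [0,0,15,0]
    - [0,0,18,0]
    - [0,0,19,0]
    - [0,0,19,0]

```text
time: 8.68
ee_pos: [0.5911, -0.1122, 0.1476]
orientation: [-107.8, 89.8, 157.3]
contact_force: [-0.3, 2.2, -4.5]
gripper_width: 0.0351
```

Run:
```python
from h import *
s,R=st()
a=snapshot('side')
print(proj(get_calibration('side'),s['ee_pos']))
cv2.imwrite('pics/c7.png',cv2.resize(a[220:320,290:390],None,fx=5,fy=5))
```

```text
t 8.68 tcp [ 0.5911 -0.1122  0.1476] fix mm [ 13.  -14.8 147.6] F fix -0.5 2.2 -4.5 w 0.0351
(np.float64(346.18808905512753), np.float64(266.6514989901309))
```

View pics/c7.png

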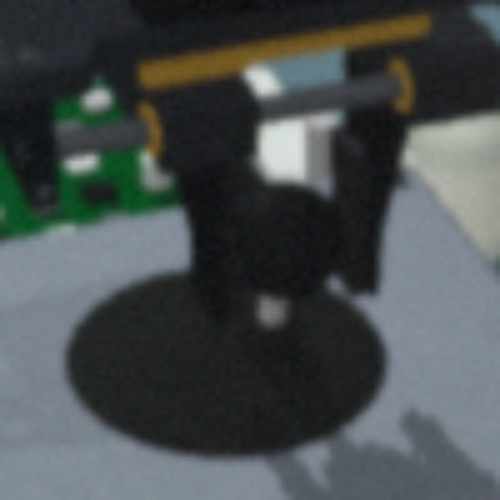

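Emit:
play_rows:
  steps:
    - [0,4,0,0]
    - [0.5,8,0,0]
    - [1,12,0,0]
    - [1.5,16,0,0]
    - [2.5,20,0,0]
    - [3,24,0,0]
    - [4,28,0,0]
    - [5,31,0,0]
    - [5,32,0,0]
    - [5,32,0,0]

```text
time: 9.98
ee_pos: [0.623, -0.115, 0.1424]
orientation: [-106.2, 89.8, 158.8]
contact_force: [-2.5, 0.1, 0.8]
gripper_width: 0.0352
```

Run:
```python
from h import *
s,R=st()
```

```text
t 9.97 tcp [ 0.623  -0.115   0.1424] fix mm [ 45.  -14.8 142.4] F fix -2.5 -0.1 0.8 w 0.0352
```

Emit:
play_rows:
  steps:
    - [0.3,1,0,0]
    - [0.5,1.5,0,0]
    - [0.5,2,0,0]
    - [0.5,2,0,0]

```text
time: 10.48
ee_pos: [0.625, -0.1152, 0.1419]
orientation: [-105.9, 89.8, 159.2]
contact_force: [-2.5, 0.6, 2.1]
gripper_width: 0.0351
```

Run:
```python
from h import *
s,R=st()
```

```text
t 10.47 tcp [ 0.625  -0.1152  0.1419] fix mm [ 47.  -14.8 141.9] F fix -2.5 0.4 2.1 w 0.0351
```

Emit:
play_rows:
  steps:
    - [0.2,0.5,0,0]
    - [0.3,1,0,0]
    - [0.3,1,0,0]

```text
time: 10.85
ee_pos: [0.626, -0.1153, 0.1417]
orientation: [-105.2, 89.8, 159.9]
contact_force: [-3.2, 0.4, 2.8]
gripper_width: 0.0352
```

Run:
```python
from h import *
s,R=st()
```

```text
t 10.85 tcp [ 0.626  -0.1153  0.1417] fix mm [ 48.  -14.9 141.7] F fix -3.2 0.1 2.8 w 0.0352
```

Emit:
play_rows:
  steps:
    - [0,0.5,0,0]
    - [0.2,1,0,0]
    - [0.2,1,0,0]

```text
time: 11.22
ee_pos: [0.6269, -0.1154, 0.1415]
orientation: [-103.4, 89.8, 161.7]
contact_force: [-3.3, -0.5, 2.7]
gripper_width: 0.0351
```

Run:
```python
from h import *
s,R=st()
```

```text
t 11.22 tcp [ 0.6269 -0.1154  0.1415] fix mm [ 48.9 -14.9 141.5] F fix -3.2 -0.8 2.7 w 0.0351
```

Emit:
play_rows:
  steps:
    - [0,0.5,0,0]
    - [0.2,1,0,0]
    - [0.2,1,0,0]

```text
time: 11.6
ee_pos: [0.6278, -0.1155, 0.1413]
orientation: [-102.0, 89.8, 163.1]
contact_force: [-5.7, 0.0, 3.3]
gripper_width: 0.0352
```

Run:
```python
from h import *
s,R=st()
```

```text
t 11.6 tcp [ 0.6278 -0.1155  0.1413] fix mm [ 49.8 -14.9 141.3] F fix -5.7 -0.5 3.3 w 0.0352
```

Emit:
play_rows:
  steps:
    - [0,0.4,0,0]
    - [0,0.7,0,0]
    - [0,0.7,0,0]

```text
time: 11.98
ee_pos: [0.6281, -0.1155, 0.1412]
orientation: [-100.5, 89.7, 164.5]
contact_force: [-5.8, 0.4, 3.4]
gripper_width: 0.0351
```

Run:
```python
from h import *
s,R=st()
a=snapshot('side');b=snapshot('scene')
print(proj(get_calibration('side'),s['ee_pos']))
cv2.imwrite('pics/c8.png',np.hstack([cv2.resize(a[180:340,240:440],None,fx=2,fy=2),cv2.resize(b[180:340,190:390],None,fx=2,fy=2)]))
```

```text
t 11.97 tcp [ 0.6281 -0.1155  0.1412] fix mm [ 50.1 -14.9 141.2] F fix -5.8 -0.1 3.4 w 0.0351
(np.float64(369.09883047957504), np.float64(265.7049076204157))
```

View pics/c8.png

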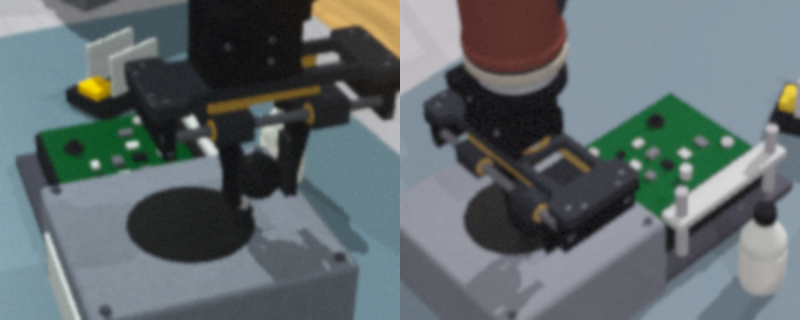

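Emit:
play_rows:
  steps:
    - [0,1,0,0]
    - [0,1.5,0,0]
    - [0,1.5,0,0]

```text
time: 12.45
ee_pos: [0.629, -0.1156, 0.141]
orientation: [-98.3, 89.6, 166.7]
contact_force: [-6.6, -0.6, 4.1]
gripper_width: 0.0354
```

Run:
```python
from h import *
s,R=st()
```

```text
t 12.45 tcp [ 0.629  -0.1156  0.141 ] fix mm [ 51.  -14.9 141. ] F fix -6.5 -1.1 4.1 w 0.0354
```

Emit:
play_rows:
  steps:
    - [0,0,0,0]
    - [0,0,0,0]
    - [0,0,0,0]
    - [0,0,0,0]
    - [-20,0,0,0]
    - [-40,0,0,0]
    - [-60,0,0,0]
    - [-80,0,0,0]
    - [-80,0,0,0]
  fingers: 1

```text
time: 13.58
ee_pos: [0.6309, -0.1161, 0.2242]
orientation: [-85.8, 89.9, 179.2]
contact_force: [-0.3, 0.3, -0.0]
gripper_width: 0.0869
```

Run:
```python
from h import *
s,R=st()
a=snapshot('side');b=snapshot('scene');w=snapshot('wrist')
cs,cc=get_calibration('side'),get_calibration('scene')
print(proj(cs,f2w(.0477,-.015,.1415)),proj(cc,f2w(.0477,-.015,.1415)))
cv2.imwrite('pics/c9.png',np.hstack([cv2.resize(a[210:310,300:400],None,fx=4,fy=4),cv2.resize(b[220:320,230:330],None,fx=4,fy=4)]))
cv2.imwrite('pics/w9.png',w)
tgt=f2w(-.045,.215,.12); print('to rivet',shift(R,s['ee_pos'],tgt),R.round(3))
```

```text
t 13.57 tcp [ 0.6309 -0.1161  0.2242] fix mm [ 53.  -15.2 224.2] F fix -0.3 0.3 -0.0 w 0.0869
(np.float64(367.66088194306025), np.float64(265.86474810125634)) (np.float64(256.72845708572845), np.float64(287.4211466400575))
to rivet [ 104.4  -97.5 -230.4] [[-0.002  0.996 -0.086]
 [ 0.    -0.086 -0.996]
 [-1.    -0.002  0.   ]]
```

View pics/c9.png

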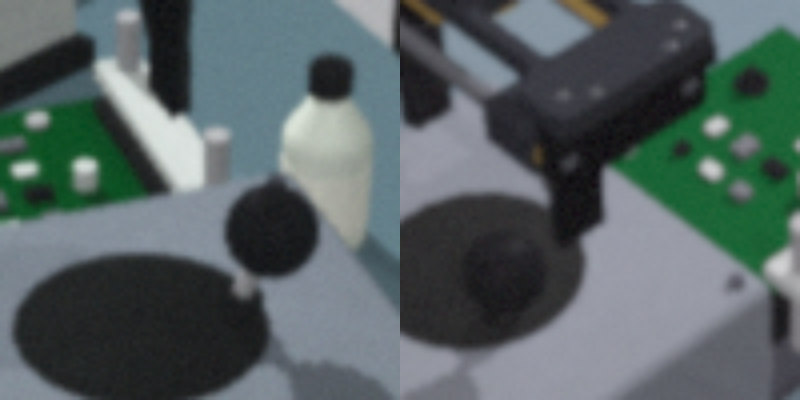

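View pics/w9.png

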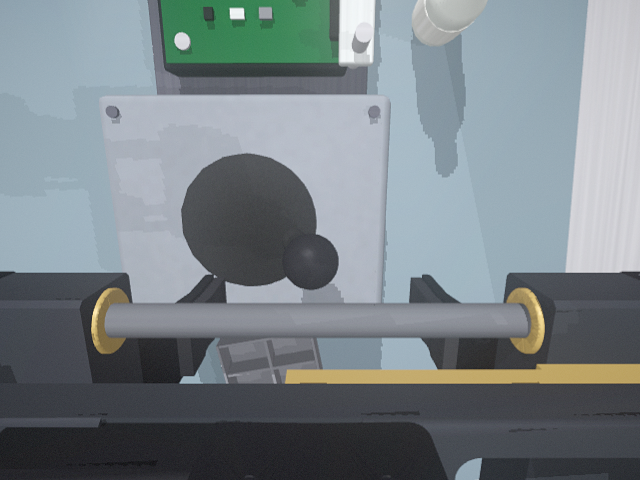

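Run:
```python
from h import *
cs,cc,w=get_calibration('side'),get_calibration('scene'),get_calibration('wrist')
p,e=tri([ray(cs,368,267.5),ray(cc,256.8,288)]);print(w2f(p),e)
print(w2f(onz(w,311,262,.142)))
```

```text
[ 0.04776589 -0.01533048  0.1393903 ] [np.float64(0.0006896596730324246), np.float64(0.0006896596730324299)]
[ 0.04698825 -0.01546724  0.142     ]
```

Run:
```python
from h import *
w=get_calibration('wrist')
for p in((113,111),(374,111)): print(w2f(onz(w,*p,.098)))
print('dome top ell', w2f(onz(w,249,219,.10)))
I=cv2.imread('pics/w9.png'); print(I[219,300:325].max(1))
```

```text
[-0.08987466  0.07869051  0.098     ]
[0.08913489 0.07882714 0.098     ]
dome top ell [0.00074714 0.00406799 0.1       ]
[ 78  77  80  82  77  82  77  77  80  82  82  81  82  80  78  85 146 202
 198 195 196 195 196 197 196]
```

Emit:
play_rows:
  steps:
    - [0,-14,-33,0]
    - [0,-28,-66,0]
    - [0,-42,-99,0]
    - [20,-56,-132,0]
    - [40,-70,-165,0]
    - [60,-84,-198,0]
    - [80,-97.5,-230.4,0]
    - [95,-97.5,-230.4,0]
    - [95,-97.5,-230.4,0]
    - [95,-97.5,-230.4,0]
  fingers: -1

```text
time: 14.98
ee_pos: [0.5516, 0.1217, 0.1266]
orientation: [-98.6, 89.6, 166.4]
contact_force: [-0.3, -1.1, -0.2]
gripper_width: 0.0015
```

Run:
```python
from h import *
s,R=st()
print(shift(R,s['ee_pos'],f2w(-.045,.215,.077)), s['ee_pos']+R[:,0]*.019)
a=snapshot('side');b=snapshot('scene')
for n in('side','scene'): print(n,proj(get_calibration(n),s['ee_pos']+R[:,0]*.019),proj(get_calibration(n),f2w(-.045,.215,.056)))
cv2.imwrite('pics/c10.png',np.hstack([cv2.resize(a[180:280,230:330],None,fx=4,fy=4),cv2.resize(b[180:280,270:370],None,fx=4,fy=4)]))
```

```text
t 14.97 tcp [0.5516 0.1217 0.1266] fix mm [-46.8 214.7 126.6] F fix -0.2 -1.2 -0.2 w 0.0015
[49.6  2.2 -0.2] [0.55146755 0.12172317 0.10756614]
side (np.float64(273.7223138878284), np.float64(226.21777292470662)) (np.float64(276.3968070013401), np.float64(249.15842825922414))
scene (np.float64(316.69726520126494), np.float64(217.9744335745645)) (np.float64(317.9073933290872), np.float64(237.46226025863055))
```

View pics/c10.png

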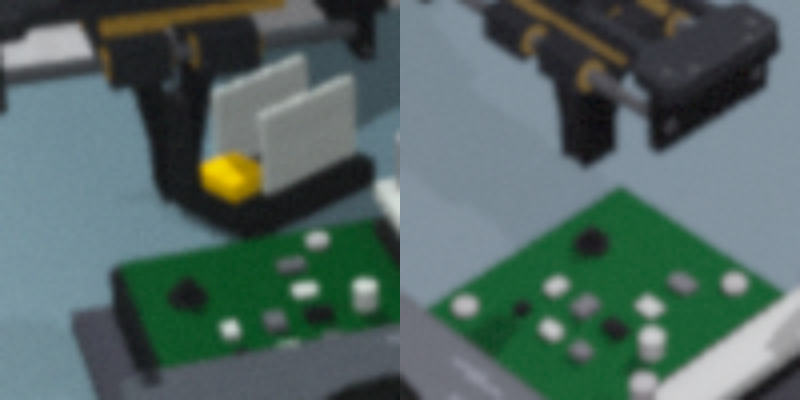

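Emit:
play_rows:
  steps:
    - [15,2,0,0]
    - [30,2,0,0]
    - [42,2,0,0]
    - [47,2,0,0]
    - [47,2,0,0]

```text
time: 15.7
ee_pos: [0.5532, 0.1217, 0.0794]
orientation: [-99.3, 89.6, 165.7]
contact_force: [-0.4, 0.4, -0.4]
gripper_width: 0.0006
```

Run:
```python
from h import *
s,R=st()
print('tip z',s['ee_pos']+R[:,0]*.019,shift(R,s['ee_pos'],f2w(-.045,.215,.068)))
```

```text
t 15.7 tcp [0.5532 0.1217 0.0794] fix mm [-45.2 214.9  79.4] F fix -0.4 0.4 -0.4 w 0.0006
tip z [0.55307313 0.12173324 0.06042591] [11.4  0.3 -0.1]
```

Emit:
play_rows:
  steps:
    - [2,0,0,0]
    - [4,0,0,0]
    - [6,0,0,0]
    - [8,0,0,0]
    - [9.5,0,0,0]
    - [9.5,0,0,0]
  newtons: 20

```text
time: 16.45
ee_pos: [0.5536, 0.1218, 0.0711]
orientation: [-101.2, 89.6, 163.8]
contact_force: [-2.9, -0.9, 6.7]
gripper_width: 0.0003
```

Run:
```python
from h import *
s,R=st()
print('tip z',s['ee_pos']+R[:,0]*.019,shift(R,s['ee_pos'],f2w(-.045,.215,.068)))
```

```text
t 16.45 tcp [0.5536 0.1218 0.0711] fix mm [-44.8 215.   71.1] F fix -2.8 -1.1 6.7 w 0.0003
tip z [0.55347478 0.12182806 0.05212565] [ 3.1 -0.2  0. ]
```

Emit:
play_rows:
  steps:
    - [1.5,0,0,0]
    - [3,0,0,0]
    - [4,0,0,0]
    - [4,0,0,0]

```text
time: 16.95
ee_pos: [0.5536, 0.1218, 0.0684]
orientation: [-100.3, 89.6, 164.7]
contact_force: [-4.1, -0.2, 8.5]
gripper_width: 0.0005
```

Run:
```python
from h import *
s,R=st()
print('tip z',s['ee_pos']+R[:,0]*.019)
```

```text
t 16.95 tcp [0.5536 0.1218 0.0684] fix mm [-44.8 215.   68.4] F fix -4.1 -0.5 8.5 w 0.0005
tip z [0.55352699 0.12183935 0.04942297]
```

Near flush; press until the force rises.

Emit:
play_rows:
  steps:
    - [1.5,0,0,0]
    - [2.5,0,0,0]
    - [2.5,0,0,0]

```text
time: 17.32
ee_pos: [0.5537, 0.1218, 0.0684]
orientation: [-97.0, 89.6, 168.0]
contact_force: [-8.5, -1.2, 17.6]
gripper_width: 0.0006
```

Run:
```python
from h import *
s,R=st()
print('tip z',s['ee_pos']+R[:,0]*.019)
```

```text
t 17.32 tcp [0.5537 0.1218 0.0684] fix mm [-44.7 215.   68.4] F fix -8.4 -1.9 17.6 w 0.0006
tip z [0.55359363 0.12184864 0.04940599]
```

Force rose to 17.6 N with the tip stopped at 49.4 mm: flush. Retract.

Emit:
play_rows:
  steps:
    - [-5,0,0,0]
    - [-20,0,0,0]
    - [-50,0,0,0]
    - [-90,0,0,0]
    - [-120,-15,0,0]
    - [-120,-30,0,0]
    - [-120,-30,0,0]

```text
time: 18.2
ee_pos: [0.5234, 0.1244, 0.188]
orientation: [-95.3, 89.6, 169.7]
contact_force: [0.5, 0.5, -0.1]
gripper_width: 0.0004
```

Run:
```python
from h import *
s,R=st()
a=snapshot('side');b=snapshot('scene');w=snapshot('wrist')
cv2.imwrite('pics/c11.png',np.hstack([cv2.resize(a[210:310,230:430],None,fx=2,fy=2),cv2.resize(b[210:310,190:390],None,fx=2,fy=2)]))
cv2.imwrite('pics/w11.png',w); cv2.imwrite('pics/s11.png',b)
for n,q in(('side',(.045,-.0145,.1415)),): print(proj(get_calibration(n),f2w(*q)))
print('rivet in wrist',proj(get_calibration('wrist'),f2w(-.045,.215,.049)))
```

```text
t 18.2 tcp [0.5234 0.1244 0.188 ] fix mm [-75.1 215.  188. ] F fix 0.5 0.5 -0.1 w 0.0004
(np.float64(365.883568256844), np.float64(266.01779771044255))
rivet in wrist (np.float64(355.483372578046), np.float64(238.2841354300377))
```

View pics/c11.png

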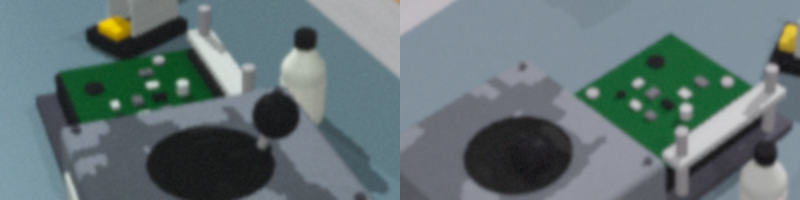

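View pics/w11.png

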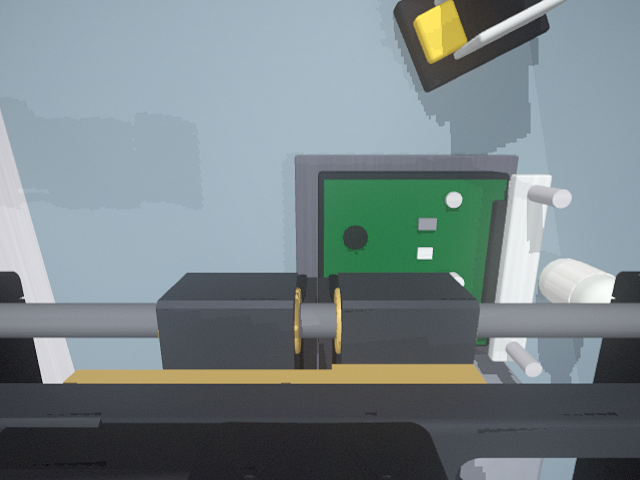

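View pics/s11.png

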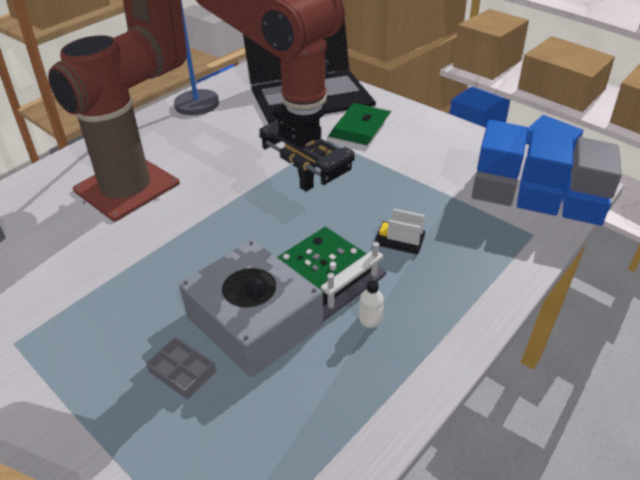

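```bash
python3 -c "
from cell import arm
print(arm.job_done())"
```

```text
the job is handed in; nothing more can be done
None
```

The lever is home at the far end of the right lane and the rivet's pin is pressed flush. I handed the job in at about 18 s of the 64 s allowed; no verdict is reported.

- **Lever:** I gripped the ball at 8 N and moved it to about -27 mm fore. I crossed it to the left lane there, went on to +13 mm, crossed back right, and moved fore until it stopped. Readings at the end of each move gave at most about 6.6 N along the lever and about 7.7 N in all.
- **Rivet:** I pressed the pin with the closed fingertips. They stopped at 49.4 mm height against the 49 mm head, and the force rose to 17.6 N without further travel. The wrist picture shows a flat rivet.

**Last checks:** The ball stands at about +47 to +48 mm fore and -15 mm side by the cameras, which is about 0.33 rad. It was in the same place in the side picture after the rivet press. The flux bottle, part tray and iron stand look unmoved, and the arm is clear of everything.

**One disagreement:** When the lever reached its stop, the tool position read +50 to +51 mm, about 3 mm beyond what the cameras show. I put this down to the fingers giving under the light grip, since the force rose there and the cameras agree with the stop.

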